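# Roll a turned roller into the gauge nest with the push paddle

## Task

Pick up the orange-handled push paddle and use its white face to roll the steel roller gently along the aluminium track, over the low brass lip and on against the gauge, until the red plunger is fully home and the roller bears lightly but surely on both dark stops; hold it there a moment, and never ram it, let it run away or touch it with the gripper. Then ease off so that the plunger comes back out and the roller stays in the nest between lip and plunger, and stand the paddle back in its black tray, leaving everything else where it is.

Things in the scene. Friction and masses are not known exactly. Their poses are not given: they have to be found in the camera images.
- track: Fixed track, 330 x 82 mm, dark floor and aluminium side walls, running roughly across in front of the robot, from right to left. Origin on its underside; its x axis runs along the track towards the gauge, y across, z up. Floor top 8 mm above the origin; it runs from x = -150 mm (open end, no wall) to x = +180 mm. Two side walls, inner faces at y = +-33 mm, tops 26 mm above the table.
- lip: Rounded brass lip, 1.5 mm high and fixed, that crosses the track floor 68 to 92 mm ahead of the track's origin. Origin on the track floor (8 mm above the table) right below its crest; axes as the track's. The roller lies in the nest when its axis is 8 mm or more past the crest.
- plunger (a joint): Red spring plunger (18 mm disc) of the blue gauge head beyond the lip, m: 0 free (out), 0.006 fully home, when the roller meets the two dark fixed stops either side of it. Takes about 6 N to reach home (0.9 N per mm, damped 60 N per m/s); beyond that the push bears on the stops. The stop faces stand 31 to 39 mm past the lip's crest, set anew each time and not measured. Head 64 wide, 52 high.
- roller_center (a point): Centre of the loose steel roller: a plain cylinder 30 mm in diameter, 60 mm long, about 0.33 kg, with two copper bands, lying across the track on its floor (axis along the track's y), so its centre is 23 mm above the table. It rolls freely. Its axes turn with it as it rolls.
- paddle: Push paddle, 0.15 kg, standing upright in the tray. Origin on its underside, z up, x towards its pushing face: a slippery white plastic plate 46 mm wide (y), 34 mm high, front surface at x = +38 mm. Steel foot bar 24 mm wide, 12 mm high, from x = -30 to +30 mm. Orange upright handle at x = -18 mm.
- paddle_grip (a point): Grip point on the paddle's handle, on its centre line 52 mm above the paddle's underside, 56 mm behind the pushing face; axes as the paddle's. Orange handle: 18 mm thick (x), 30 mm wide (y), from 11 to 71 mm above the underside; grip it across its 18 mm thickness, so that pushing does not twist it in the fingers.
- tray: Fixed open black tray, outer 130 (x) x 100 (y) x 18 mm, walls and floor 5 mm thick, near side of the table, left or right. Origin on its underside; the paddle's underside stands 5 mm above it, paddle and tray pointing nearly the same way.
- parts_box: Bystander: loose open blue box 130 x 100 x 45 mm with finished rollers in it, on the other side from the tray. Origin on its underside.
- collet_a: Bystander: dark steel collet, 42 mm across, 40 mm high, between tray and box. Origin on its underside.
- collet_b: Bystander: dark steel collet, 42 mm across, 40 mm high, beyond the track. Origin on its underside.
- done_roller: Bystander: finished steel roller standing on end, 30 mm across, 60 mm high, beyond the track. Origin on its underside.
- spray_can: Bystander: spray can, 60 mm across, 170 mm high, left of the track. Origin on its underside.
- screwdriver: Bystander: screwdriver with red handle, lying to the right of the track.
- wrench: Bystander: steel wrench, lying on the left.
Things that resemble listed ones, but are neither listed nor needed, are in the scene too. What is shaped like the part that bears roller_center but green is not meant.

How it is judged (in metres and radians):
On the way, in this order (a step that is already met when the one before it is completed fails the run):
1. The paddle is lifted clear of its tray (z of paddle in the frame of tray above 0.03 m), for 0.2 s.
2. Pushed by the paddle, the roller lies past the lip and holds the plunger fully home, bearing on the stops (value of joint plunger above 0.0052 m and x of roller_center in the frame of lip between 0.013 and 0.027 m and z of roller_center in the frame of lip between 0.011 and 0.019 m and contact force between paddle and roller above 7.5 N), for 0.3 s.
At the end, for the whole second after the job is handed in: The roller lies at rest in the nest (on the track floor, its axis 5 to 21.5 mm past the crest of the lip), the plunger is back out (less than 3 mm in), and the paddle stands upright (within 6 degrees), released, flat on the floor of its tray (x of roller_center in the frame of lip between 0.005 and 0.0215 m and y of roller_center in the frame of lip between -0.006 and 0.006 m and z of roller_center in the frame of lip between 0.012 and 0.018 m and value of joint plunger below 0.003 m and linear speed of each of roller, paddle below 0.01 m/s and contact force between paddle and roller below 0.1 N and x of paddle in the frame of tray between -0.03 and 0.03 m and y of paddle in the frame of tray between -0.035 and 0.035 m and z of paddle in the frame of tray between 0.002 and 0.009 m and angle between paddle's own z axis and vertical below 0.1 rad); the robot touches nothing.
It fails at once if The paddle presses on the roller with more than 18 N (rammed) (contact force between paddle and roller above 18 N).
It fails at once if The roller runs faster than 0.25 m/s (linear speed of roller above 0.25 m/s).
It fails at once if The gripper or arm touches the roller (contact force between any of the fingers, the arm and roller above 0.3 N).
It fails at once if The roller is lifted off the track (more than 7 mm) (z of roller_center in the frame of track above 0.03 m).
It fails at once if A bystander is shifted by more than 20 mm (distance of any of parts_box, collet_a, collet_b, done_roller, spray_can, screwdriver, wrench from where it was at the start of the episode above 0.02 m).
It also fails if it takes over 70 s, if anything falls off the work surface, if the arm or the gripper's body presses on something with over 40 N, if the wrist force passes 120 N, or if a joint passes its speed limit or range.

## Robot

A 6-joint arm with a two-finger parallel gripper is mounted at the origin on the work surface. World frame = base frame: x ahead of the robot, y to its left, z up, the work surface at z = 0. Lengths are in mm, angles in rad, forces in N, time in s.
With the tool pointing down it reaches from about 350 to 975 mm from the base axis. Payload 7.1 kg.
Tool frame: the origin (TCP) lies at the very end of the fingers, on their centre line; the grasp point (between the pads) lies ctrl.hold_point_z behind it (ctrl.hold_point_z is the distance from the TCP to the grasp point, in mm); z points along the fingers, y is the line along which they close (so a half turn about z gives the same grasp; the last joint's range is limited). The gripper opens to 88 mm and grips with 3 to 60 N. Pads are 20 mm wide; open, the fingers measure 115 mm over their backs; the gripper's body (75 mm by 178 mm) begins 61 mm behind the grasp point.
Start: joints at [-1.174, 0.423, 1.63, -0, 1.089, -0.019], TCP at [252.466, -571.722, 222.675] pointing down, gripper open.
Joint ranges: [-3, 3], [-0.9, 2.11], [0.09, 2.58], [-1.31, 4.45], [0.11, 2.69], [-2.54, 2.54]. Speed limits (rad/s): [2.39, 2.39, 3.01, 3.14, 3.14, 3.14].

## Interface

Orientations are given as a rotation vector (axis times angle).
In Python, from workcell import ctrl gives the robot as it stands. The module is installed in compiled form; this text tells all that it offers.
- The arm moves only by the shell command python3 -m creep 'ROWS'. ROWS is JSON, a list of rows, each an object with "translation": the shift along the tool's x, y, z in mm, a list of three; "angular": the turn, a rotation vector about the tool's x, y, z in rad, a list of three; "jaw": the opening, from 0 (shut) to 1 (fully open). A call has exactly 8 rows; each row is the pose to reach, as a shift and turn from the pose commanded when the call began, along the tool's axes at that moment; what a row does not reach only later rows make up. A row lasts 1/8 s, in which the tool goes at most 62.5 mm and 10.7 degrees, less where a joint would pass 70% of its speed; a pose out of reach is approached as far as the arm can. A call with a gripper value outside its range is refused whole. The fingers move at their own pace and stop on an object; the grip force is fixed at half the most. Time passes only in rows, so rows that repeat a pose let the fingers close, or fill a call up. It gives the time, the measured TCP pose, the force, the opening and the grip force at its end, in the units of the state.
- ctrl.get_obs(): the state, without advancing time (a new reading comes with each control period).
- ctrl.get_image(name): name is "side" or "top" or "wrist"; returns the picture (420x560x3 uint8, red, green, blue); there is no depth.
- ctrl.camera_info(name): a dict with "camera_matrix" (3x3 intrinsics, pixels), "world_from_camera" (4x4, takes a point from camera to world coordinates). Camera axes: x right, y up, looking along -z (the intrinsics and any distortion apply to the point x, -y, -z); pixel columns grow to the right and rows downward; lengths in mm; the calibration is good to about 2 mm. A picture is of the moment at which its call begins: read the wrist's pose just before it. camera_info takes no time and is no camera call; for the wrist camera it gives the pose at the moment of the call.
- ctrl.close_job(): hands the job in; it is judged then, once.
Trained networks look in the newest picture that a camera, given by its name, has taken for a name from the list of things; names that differ only in an ending like _2 or _b are one class to them, and where a whole thing is asked for, a point or a joint stands for the part that bears it (a point fixed in the world has none). Each returns a list of dicts, best first, with "score" (0 to 1); they miss things now and then, are a little off and sometimes report something else, mostly with a low value. They report only what shows in the picture. A call takes as long as a camera call. They do not tell look-alikes from the thing itself.
- ctrl.look_for(camera, label): "rect" ([left, top, right, bottom] in pixels, round what is visible of it).
The state is a dict: "t": time; "qpos": joint angles; "qvel": joint speeds; "joint_torque": joint torques, N m; "ee_pos": TCP position; "orientation": TCP orientation; "ft_force": force on the tool from outside, world axes, zero at the start; "moment": the same for the moment, N m; "width": finger opening in mm; "grasp_force": force on a finger pad.
Only numpy, scipy, OpenCV 4.12 (cv2) and the standard library are available. Lean on these libraries where they do the work, as an engineer would, in place of code of your own. Each camera call takes 0.05 s, during which the arm holds its last target. There are 200 camera calls.

## Working session

There is one attempt and no reset: what is moved stays moved. The work goes in short steps, Python scripts to look and compute and a shell command to move; the robot and the scene stay as the last step left them, time stands still between calls to the robot, and variables do not carry over. Pictures are saved under pics/ and viewed, at most 10 in all, crops included, and the job is handed in when it is done.

```bash
mkdir -p pics
cat > h.py <<'E'
import numpy as np, cv2
from scipy.spatial.transform import Rotation as R
from workcell import ctrl
def proj(cam,P,info=None):
    i=info or ctrl.camera_info(cam);K=np.array(i["camera_matrix"]);T=np.linalg.inv(np.array(i["world_from_camera"]))
    P=np.atleast_2d(P);c=P@T[:3,:3].T+T[:3,3];c=c*[1,-1,-1];p=c@K.T
    return p[:,:2]/p[:,2:]
def ray(cam,uv,z,info=None):
    i=info or ctrl.camera_info(cam);K=np.array(i["camera_matrix"]);T=np.array(i["world_from_camera"])
    uv=np.atleast_2d(uv);d=np.c_[uv,np.ones(len(uv))]@np.linalg.inv(K).T*[1,-1,-1]@T[:3,:3].T
    o=T[:3,3];return o+d*((z-o[2])/d[:,2])[:,None]
def save(cam,name,crop=None,scale=1):
    im=ctrl.get_image(cam)
    j=im if crop is None else im[crop[1]:crop[3],crop[0]:crop[2]]
    j=cv2.resize(j,None,fx=scale,fy=scale,interpolation=cv2.INTER_CUBIC)
    cv2.imwrite(f"pics/{name}.png",j[:,:,::-1]);return im
E
python3 - <<'E'
from h import *
np.set_printoptions(precision=1,suppress=True)
im=save("top","top0",scale=1.42);im2=save("side","side0")
print(ctrl.hold_point_z,ctrl.get_obs())
for c in("top","side"):
    i=ctrl.camera_info(c);print(c,i,[k for k in i])
for l in["track","lip","plunger","roller_center","paddle","paddle_grip","tray","parts_box","collet_a","spray_can","screwdriver","wrench"]:
    for r in ctrl.look_for("top",l):
        a=np.array(r["rect"]);print(l,round(r["score"],2),a.round(0),ray("top",[[(a[0]+a[2])/2,(a[1]+a[3])/2]],20)[0])
E
```

```text
18.700000000000003 {'t': 0.1, 'qpos': array([-1.2,  0.4,  1.6,  0. ,  1.1, -0. ]), 'qvel': array([-0., -0., -0., -0., -0., -0.]), 'joint_torque': array([  0. , -54.6, -27.4,   0.1,   0. ,  -0. ]), 'ee_pos': array([ 252.3, -571.3,  222. ]), 'orientation': array([-3.1, -0.6,  0. ]), 'ft_force': array([ 0.2,  0.5, -0.3]), 'moment': array([0. , 0.1, 0.1]), 'grasp_force': 0.0, 'width': 87.77675612329082}
top {'camera_matrix': array([[462.2,   0. , 273.9],
       [  0. , 462.2, 209.9],
       [  0. ,   0. ,   1. ]]), 'world_from_camera': array([[   0. ,    1. ,   -0.1,  507.6],
       [  -1. ,    0. ,    0. ,   56. ],
       [   0. ,    0.1,    1. , 1031.2],
       [   0. ,    0. ,    0. ,    1. ]])} ['camera_matrix', 'world_from_camera']
side {'camera_matrix': array([[543. ,   0. , 278.6],
       [  0. , 543. , 211.1],
       [  0. ,   0. ,   1. ]]), 'world_from_camera': array([[   0.9,    0.2,   -0.3,  227.4],
       [  -0.4,    0.5,   -0.8, -876.1],
       [   0. ,    0.9,    0.5,  675.2],
       [   0. ,    0. ,    0. ,    1. ]])} ['camera_matrix', 'world_from_camera']
track 0.92 [204.
[... 207 characters left out ...]
roller_center 0.8 [345. 138. 374. 161.] [ 776.5 -137.8   20. ]
roller_center 0.67 [307. 185. 324. 218.] [657.1 -39.8  20. ]
paddle 0.67 [182. 260. 245. 320.] [459.4 180.3  20. ]
paddle_grip 0.91 [356. 282. 399. 306.] [ 457.3 -173.8   20. ]
paddle_grip 0.68 [203. 179. 357. 244.] [633.   38.4  20. ]
parts_box 0.95 [181. 262. 249. 319.] [458.8 177.7  20. ]
parts_box 0.69 [356. 280. 397. 302.] [ 462.6 -171.9   20. ]
collet_a 0.73 [253. 131. 272. 150.] [793.9  79.5  20. ]
collet_a 0.56 [286. 282. 307. 300.] [460.9   1.8  20. ]
spray_can 0.73 [ 95. 180. 149. 219.] [654.8 387.5  20. ]
screwdriver 0.64 [408. 165. 487. 208.] [ 695.1 -332.8   20. ]
wrench 0.68 [ 78. 228. 124. 296.] [516.7 426.8  20. ]
```

View pics/top0.png

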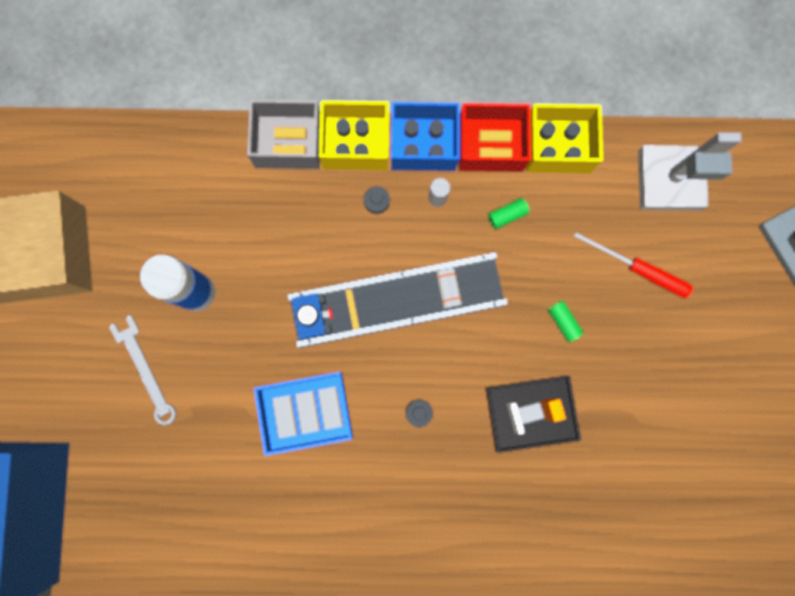

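View pics/side0.png

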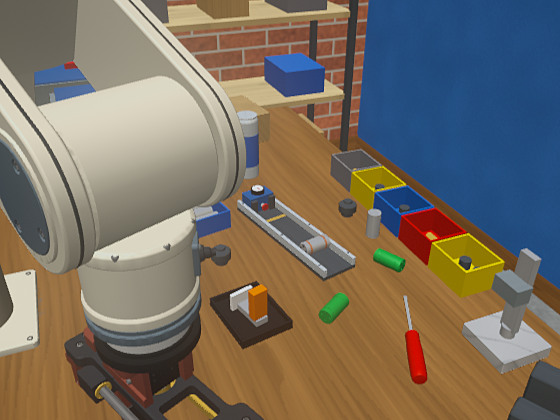

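The top view shows the track at (290–505, 255–345), with the lip at x≈351 and the roller at (449,288). The paddle is in its tray at (535,412), handle at (557,411) and face to the left. The green rollers are look-alikes. Next I work out the geometry.

Run:
```python
from h import *
np.set_printoptions(precision=1,suppress=True)
s=1.42
def c(uv,z):return ray("top",np.array(uv)/s,z)
t=c([(496,254),(507,303),(289,295),(298,346)],26);print("track",t)
d=(t[2]+t[3]-t[0]-t[1])/2;print("len",np.linalg.norm(d),"yaw",np.arctan2(d[1],d[0]))
print("lip",c([(351,309)],9.5),"roller",c([(449,288)],38))
print("tray corners",c([(487,388),(568,377),(580,439),(496,451)],18))
im=cv2.imread("pics/top0.png")
hsv=cv2.cvtColor(im,cv2.COLOR_BGR2HSV)
print("plate",c([(512,405),(519,431)],39))
m=cv2.inRange(hsv,(8,200,200),(25,255,255));m[:370]=0;m[460:]=0;m[:,:540]=0
n,l,st,ce=cv2.connectedComponentsWithStats(m);k=1+st[1:,4].argmax();print("handle",st[k],ce[k],c([ce[k]],76))
o=ctrl.get_obs();print(R.from_rotvec(o['orientation']).as_matrix());i=ctrl.camera_info("wrist");print(i)
```

```text
track [[ 707.1 -113.5   26. ]
 [ 630.4 -129.9   26. ]
 [ 638.   206.8   26. ]
 [ 559.6  190.4   26. ]]
len 327.84556083853914 yaw 1.7857692387946336
lip [[619.5 111.5   9.5]] roller [[650.8 -39.2  38. ]]
tray corners [[ 499.9  -99.6   18. ]
 [ 518.3 -224.1   18. ]
 [ 425.2 -240.4   18. ]
 [ 405.6 -112.7   18. ]]
plate [[ 475.4 -133.6   39. ]
 [ 437.3 -143.7   39. ]]
handle [548 399  18  23 203] [556.8 410.2] [[ 470.1 -190.9   76. ]]
[[ 0.9  0.4  0. ]
 [ 0.4 -0.9 -0. ]
 [ 0.   0.  -1. ]]
{'camera_matrix': array([[297.6,   0. , 276.3],
       [  0. , 297.6, 208.9],
       [  0. ,   0. ,   1. ]]), 'world_from_camera': array([[   0.4,    0.9,    0.3,  320.9],
       [  -0.9,    0.4,    0.1, -541.6],
       [   0. ,   -0.3,    1. ,  385. ],
       [   0. ,    0. ,    0. ,    1. ]])}
```

```bash
cat >> h.py <<'E'
def go(pos,yaw):
    "tool-axes shift and turn to reach pos, pointing down, with tool y at heading yaw (mod pi)"
    o=ctrl.get_obs();M=R.from_rotvec(o['orientation'])
    out=[]
    for a in(yaw,yaw+np.pi):
        y=np.array([np.cos(a),np.sin(a),0]);z=np.array([0,0,-1.]);T=R.from_matrix(np.c_[np.cross(y,z),y,z])
        out.append((M.inv()*T).as_rotvec())
    a=min(out,key=np.linalg.norm)
    print("at",o['ee_pos'].round(1),"shift",M.inv().apply(np.array(pos)-o['ee_pos']).round(1),"turn",a.round(3),"t",round(o['t'],2),"F",o['ft_force'].round(1),"w",round(o['width'],1),"q6",o['qpos'][5].round(2))
E
python3 -c "
from h import *
go([468,-188,200],1.77)"
```

```text
at [ 252.5 -571.7  222.7] shift [ 352.2 -264.    22.7] turn [ 0.    -0.     0.217] t 0.7 F [ 0.1 -1.2  0.7] w 87.8 q6 -0.02
```

```bash
python3 -m creep '[{"translation":[30,-22,2],"angular":[0,0,0.03],"jaw":0.5},{"translation":[80,-60,5],"angular":[0,0,0.06],"jaw":0.5},{"translation":[130,-98,9],"angular":[0,0,0.09],"jaw":0.5},{"translation":[180,-135,12],"angular":[0,0,0.12],"jaw":0.5},{"translation":[230,-172,15],"angular":[0,0,0.15],"jaw":0.5},{"translation":[280,-210,18],"angular":[0,0,0.18],"jaw":0.5},{"translation":[325,-244,21],"angular":[0,0,0.2],"jaw":0.5},{"translation":[352,-264,23],"angular":[0,0,0.217],"jaw":0.5}]'
python3 - <<'E'
from h import *
np.set_printoptions(precision=1,suppress=True)
go([468,-188,200],1.77)
i=ctrl.camera_info("wrist");im=save("wrist","w1",scale=1.42)
import pickle;pickle.dump(i,open("w1.pkl","wb"))
E
```

```text
t: 1.7
ee_pos: [468.8, -185.8, 199.8]
orientation: [3.126, 0.314, 0.001]
ft_force: [-0.6, -0.3, -1.0]
width: 44.0
grasp_force: 0.0
at [ 468.8 -185.8  199.8] shift [-1.2  2.  -0.2] turn [ 0. -0.  0.] t 1.7 F [-0.6 -0.3 -1. ] w 44.0 q6 0.97
```

View pics/w1.png

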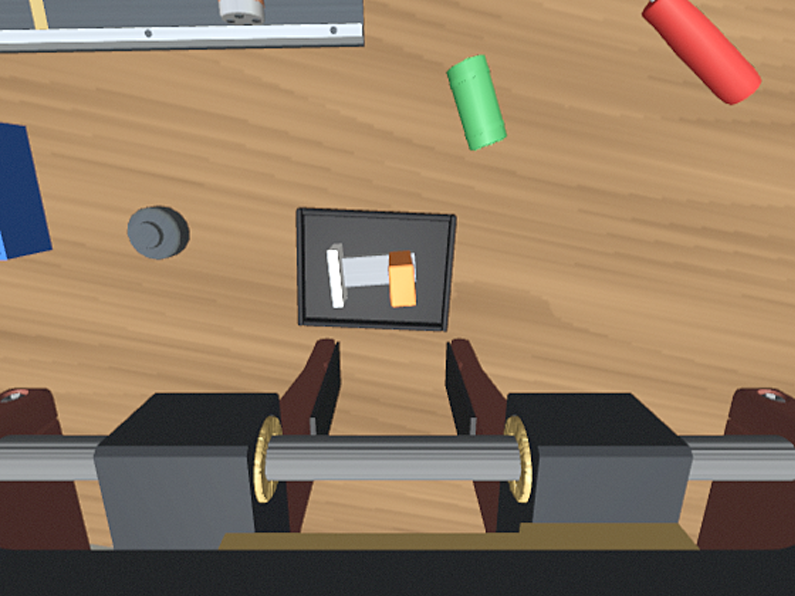

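The wrist view shows the tray at (297–455, 208–330). The handle top spans (389,265)–(416,306) and the white plate top spans (327,249)–(344,306).

Run:
```python
from h import *
import pickle
np.set_printoptions(precision=1,suppress=True)
i=pickle.load(open("w1.pkl","rb"));c=lambda uv,z:ray("wrist",np.array(uv,float)/1.42,z,i)
h=c([(389,265),(412,264),(416,305),(391,307)],76);print("handle",h,h.mean(0),np.linalg.norm(h[0]-h[3]),np.linalg.norm(h[0]-h[1]))
p=c([(327,250),(332,307),(338,248),(344,306)],39);d=p[0]-p[1];print("plate",p,"yaw",np.arctan2(d[0],-d[1]),np.linalg.norm(d))
e=(p[0]+p[1])/2-h.mean(0);print("axis",e,np.linalg.norm(e[:2]),np.arctan2(e[1],e[0]))
T=c([(297,208),(455,215),(446,330),(299,325)],18);print("tray",T,T.mean(0))
d=T[0]-T[1];d2=T[3]-T[2];print(np.arctan2(d[1],d[0]),np.arctan2(d2[1],d2[0]),np.linalg.norm(d))
```

```text
handle [[ 483.8 -180.7   76. ]
 [ 487.7 -196.1   76. ]
 [ 459.4 -205.1   76. ]
 [ 454.4 -188.1   76. ]] [ 471.3 -192.5   76. ] 30.35194804149758 15.861223508985807
plate [[ 478.3 -132.8   39. ]
 [ 433.6 -144.    39. ]
 [ 481.5 -140.8   39. ]
 [ 436.4 -153.2   39. ]] yaw 1.8160012279013082 46.05872599268095
axis [-15.3  54.1 -37. ] 56.24238402558036 1.8471015585603154
tray [[ 502.8 -101.5   18. ]
 [ 522.6 -226.5   18. ]
 [ 425.6 -242.3   18. ]
 [ 404.8 -116.9   18. ]] [ 464.  -171.8   18. ]
1.72787205455974 1.7351852044676745 126.57275025931247
```

```bash
python3 -c "
from h import *
go([471,-192.5,39],1.825)"
```

```text
at [ 469.9 -183.9  199.6] shift [ -0.8   8.8 160.6] turn [-0.001 -0.001 -0.054] t 1.75 F [ 0.2  1.9 -0.1] w 43.5 q6 0.97
```

```bash
python3 -m creep '[{"translation":[1,2,10],"angular":[0,0,-0.03],"jaw":0.5},{"translation":[2,4,35],"angular":[0,0,-0.05],"jaw":0.5},{"translation":[2,5,65],"angular":[0,0,-0.054],"jaw":0.5},{"translation":[2,5,90],"angular":[0,0,-0.054],"jaw":0.5},{"translation":[2,5,105],"angular":[0,0,-0.054],"jaw":0.5},{"translation":[2,5,110],"angular":[0,0,-0.054],"jaw":0.5},{"translation":[2,5,110],"angular":[0,0,-0.054],"jaw":0.5},{"translation":[2,5,110],"angular":[0,0,-0.054],"jaw":0.5}]'
python3 -c "
from h import *
go([471,-192.5,39],1.825)"
```

```text
t: 2.75
ee_pos: [471.3, -192.9, 90.4]
orientation: [3.116, 0.396, 0.002]
ft_force: [-0.4, -0.7, 0.4]
width: 44.4
grasp_force: 0.0
at [ 471.3 -192.9   90.4] shift [-0.3 -0.5 51.4] turn [ 0.001 -0.001 -0.001] t 2.75 F [-0.4 -0.7  0.4] w 44.4 q6 0.91
```

```bash
python3 -m creep '[{"translation":[0,0,15],"angular":[0,0,0],"jaw":0.5},{"translation":[0,0,35],"angular":[0,0,0],"jaw":0.5},{"translation":[0,0,48],"angular":[0,0,0],"jaw":0.5},{"translation":[0,0,51],"angular":[0,0,0],"jaw":0.5},{"translation":[0,0,51],"angular":[0,0,0],"jaw":0.4},{"translation":[0,0,51],"angular":[0,0,0],"jaw":0.2},{"translation":[0,0,51],"angular":[0,0,0],"jaw":0},{"translation":[0,0,51],"angular":[0,0,0],"jaw":0}]'
```

```text
t: 3.75
ee_pos: [471.1, -192.6, 39.1]
orientation: [3.116, 0.396, 0.001]
ft_force: [0.2, 0.1, 2.4]
width: 17.9
grasp_force: 30.0
```

```bash
python3 -m creep '[{"translation":[0,0,-20],"angular":[0,0,0],"jaw":0},{"translation":[0,0,-50],"angular":[0,0,0],"jaw":0},{"translation":[10,0,-70],"angular":[0,0,0],"jaw":0},{"translation":[45,-1,-75],"angular":[0,0,0.01],"jaw":0},{"translation":[95,-2,-75],"angular":[0,0,0.02],"jaw":0},{"translation":[145,-3,-75],"angular":[0,0,0.03],"jaw":0},{"translation":[190,-4,-75],"angular":[0,0,0.039],"jaw":0},{"translation":[209,-4,-75],"angular":[0,0,0.039],"jaw":0}]'
python3 -m creep '[{"translation":[0,0,0],"angular":[0,0,0],"jaw":0},{"translation":[0,0,0],"angular":[0,0,0],"jaw":0},{"translation":[0,0,0],"angular":[0,0,0],"jaw":0},{"translation":[0,0,0],"angular":[0,0,0],"jaw":0},{"translation":[0,0,0],"angular":[0,0,0],"jaw":0},{"translation":[0,0,0],"angular":[0,0,0],"jaw":0},{"translation":[0,0,0],"angular":[0,0,0],"jaw":0},{"translation":[0,0,0],"angular":[0,0,0],"jaw":0}]'
python3 - <<'E'
from h import *
import pickle
i=ctrl.camera_info("wrist");im=save("wrist","w2",scale=1.42);pickle.dump(i,open("w2.pkl","wb"))
go([671.9,-136.3,46],1.786)
E
```

```text
t: 4.75
ee_pos: [674.2, -135.4, 113.5]
orientation: [3.123, 0.337, 0.001]
ft_force: [0.4, -0.1, -1.8]
width: 17.8
grasp_force: 30.0
t: 5.75
ee_pos: [672.2, -136.4, 113.7]
orientation: [-3.124, -0.335, 0.0]
ft_force: [-0.4, 0.3, -1.3]
width: 17.8
grasp_force: 30.0
at [ 672.2 -136.4  113.7] shift [-0.2 -0.1 67.7] turn [-0.     0.    -0.001] t 5.8 F [-0.2  0.1 -1.9] w 18.1 q6 1.14
```

View pics/w2.png

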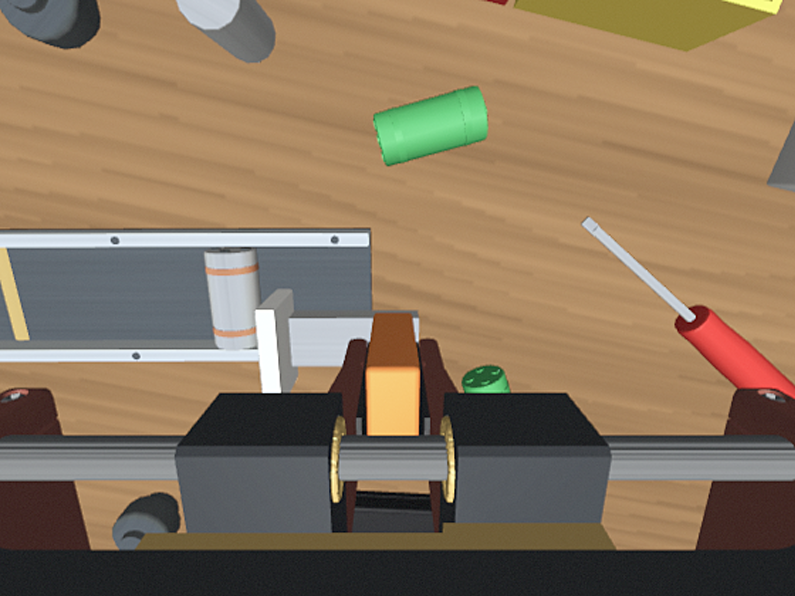

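The wrist view shows the far wall at y≈229–247 and the near wall at y≈349–362. The track end is at x≈371, the roller spans (205–260, 248–348) and the lip is near x≈15. The paddle hangs square in the fingers.

Run:
```python
from h import *
import pickle
np.set_printoptions(precision=1,suppress=True)
i=pickle.load(open("w2.pkl","rb"));c=lambda uv,z:ray("wrist",np.array(uv,float)/1.42,z,i)
im=cv2.imread("pics/w2.png");g=cv2.cvtColor(im,cv2.COLOR_BGR2GRAY)
for x in(30,180,):
    print(x,[(y,int(g[y,x])) for y in range(222,254,2)],[(y,int(g[y,x])) for y in range(336,370,2)])
f=c([(0,231),(365,231)],26);print("far",f);d=f[0]-f[1];print(np.arctan2(d[1],d[0]))
n=c([(0,360),(250,362)],26);print("near",n);d=n[0]-n[1];print(np.arctan2(d[1],d[0]))
u=np.array([-np.sin(.215),np.cos(.215)]);v=np.array([-u[1],u[0]])
print("v far",f[:,:2]@v,"near",n[:,:2]@v)
o=np.array([636.8,24.9])
for nm,uv,z in(("end",(371,300),8),("roller top",(232,298),38),("roller L",(207,300),23),("roller R",(258,300),23),("lip",(15,295),9.5),("plate top",(266,309),113.7-34+34),("plate b",(272,392),113.7)):
    q=c([uv],z)[0];print(nm,q,"track xy",(q[:2]-o)@u,(q[:2]-o)@v)
```

```text
30 [(222, 133), (224, 133), (226, 138), (228, 104), (230, 96), (232, 125), (234, 204), (236, 230), (238, 221), (240, 219), (242, 224), (244, 232), (246, 221), (248, 122), (250, 104), (252, 105)] [(336, 96), (338, 96), (340, 109), (342, 119), (344, 120), (346, 119), (348, 105), (350, 215), (352, 229), (354, 220), (356, 219), (358, 228), (360, 228), (362, 157), (364, 140), (366, 146), (368, 144)]
180 [(222, 136), (224, 137), (226, 144), (228, 100), (230, 102), (232, 131), (234, 238), (236, 229), (238, 223), (240, 224), (242, 229), (244, 242), (246, 188), (248, 100), (250, 109), (252, 110)] [(336, 101), (338, 105), (340, 115), (342, 120), (344, 122), (346, 123), (348, 93), (350, 237), (352, 231), (354, 224), (356, 225), (358, 232), (360, 226), (362, 141), (364, 144), (366, 146), (368, 147)]
far [[ 665.6   98.3   26. ]
 [ 711.3 -111.7   26. ]]
1.785075695677682
near [[580.5 101.3  26. ]
 [613.2 -55.8  26. ]]
1.7762546184695267
v far [-671.3 -671.1] near [-588.7 -587.2]
end [ 665.2 -123.8    8. ] track xy -151.31508593740287 4.0097140784150165
roller top [658.  -43.6  38. ] track xy -71.44895545174471 -6.117019322796844
roller L [647.9 -23.6  23. ] track xy -49.79733983416389 -0.490404708769358
roller R [654.7 -54.7  23. ] track xy -81.60896377445711 -0.46576114107885347
lip [619.4 104.7   9.5] track xy 81.66082308802218 -0.026067170501391918
plate top [684.1 -82.  113.7] track xy -114.53638820209736 -23.397943190606004
plate b [647.7 -89.4 113.7] track xy -114.01778030455156 13.757165447712184
```

```bash
python3 -m creep '[{"translation":[1,0,10],"angular":[0,0,0],"jaw":0},{"translation":[1,0,25],"angular":[0,0,0],"jaw":0},{"translation":[1,0,40],"angular":[0,0,0],"jaw":0},{"translation":[1,0,52],"angular":[0,0,0],"jaw":0},{"translation":[1,0,61],"angular":[0,0,0],"jaw":0},{"translation":[1,0,66],"angular":[0,0,0],"jaw":0},{"translation":[1,0,67],"angular":[0,0,0],"jaw":0},{"translation":[1,0,67],"angular":[0,0,0],"jaw":0}]'
python3 - <<'E'
from h import *
u=np.array([-np.sin(.213),np.cos(.213),0])
o=ctrl.get_obs();print(o['ft_force'],(o['ee_pos']-[636.8,24.9,0])@u)
import pickle
i=ctrl.camera_info("wrist");im=save("wrist","w3",scale=1.42);pickle.dump(i,open("w3.pkl","wb"))
E
```

```text
t: 6.8
ee_pos: [673.4, -136.2, 47.1]
orientation: [3.123, 0.335, 0.001]
ft_force: [-0.9, 0.2, -2.4]
width: 18.0
grasp_force: 30.0
[-0.92693517  0.23066904 -2.37849795] -165.24443500252312
```

View pics/w3.png

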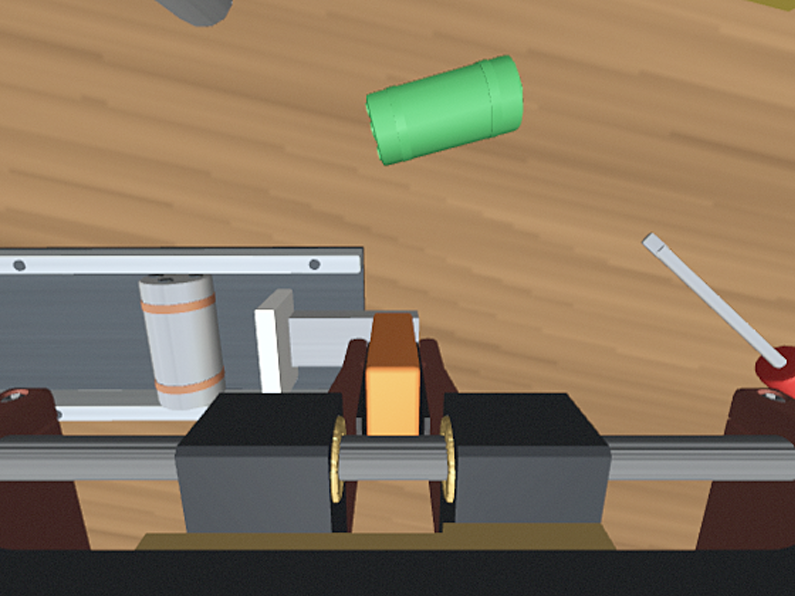

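The paddle is inside the track at (255–295, 290–395), square to it, with the roller just ahead at (140–222, 275–408). Now I push.

```bash
python3 -m creep '[{"translation":[0,-4,0],"angular":[0,0,0],"jaw":0},{"translation":[0,-10,0],"angular":[0,0,0],"jaw":0},{"translation":[0,-15,0],"angular":[0,0,0],"jaw":0},{"translation":[0,-19,0],"angular":[0,0,0],"jaw":0},{"translation":[0,-23,0],"angular":[0,0,0],"jaw":0},{"translation":[0,-27,0],"angular":[0,0,0],"jaw":0},{"translation":[0,-31,0],"angular":[0,0,0],"jaw":0},{"translation":[0,-35,0],"angular":[0,0,0],"jaw":0}]'
python3 -m creep '[{"translation":[0,-4,0],"angular":[0,0,0],"jaw":0},{"translation":[0,-8,0],"angular":[0,0,0],"jaw":0},{"translation":[0,-12,0],"angular":[0,0,0],"jaw":0},{"translation":[0,-16,0],"angular":[0,0,0],"jaw":0},{"translation":[0,-20,0],"angular":[0,0,0],"jaw":0},{"translation":[0,-24,0],"angular":[0,0,0],"jaw":0},{"translation":[0,-28,0],"angular":[0,0,0],"jaw":0},{"translation":[0,-32,0],"angular":[0,0,0],"jaw":0}]'
python3 - <<'E'
from h import *
import pickle
u=np.array([-np.sin(.213),np.cos(.213),0])
o=ctrl.get_obs();print(o['ft_force']@u,(o['ee_pos']-[636.8,24.9,0])@u)
i=ctrl.camera_info("wrist");im=save("wrist","w4",scale=1.42);pickle.dump(i,open("w4.pkl","wb"))
E
```

```text
t: 7.85
ee_pos: [665.6, -101.8, 46.7]
orientation: [-3.124, -0.335, -0.0]
ft_force: [0.4, -0.5, -0.7]
width: 17.8
grasp_force: 30.0
t: 8.85
ee_pos: [658.8, -70.4, 46.7]
orientation: [-3.124, -0.335, -0.0]
ft_force: [0.3, -0.1, -1.5]
width: 17.9
grasp_force: 30.0
-0.18454672413373807 -97.83921280756061
```

View pics/w4.png

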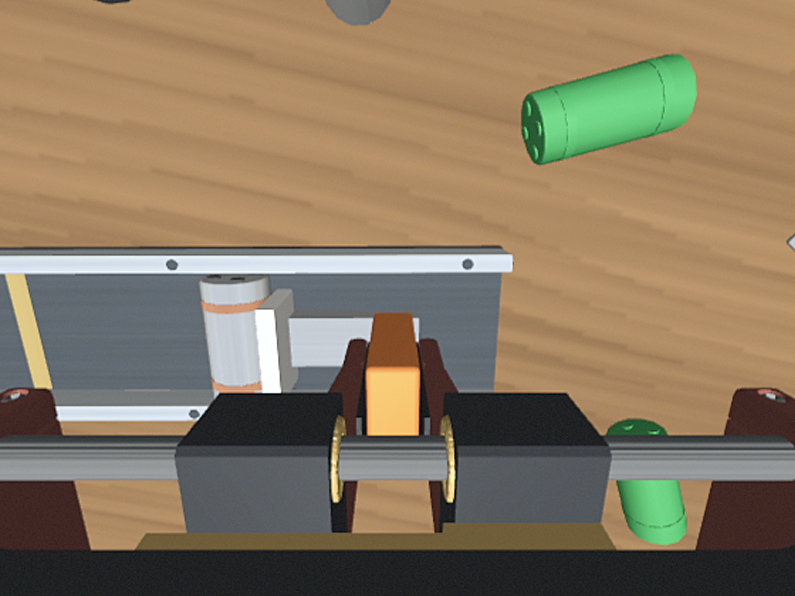

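The roller stays on the plate face at (200–270, 277–393) and the lip is at x≈30. I keep pushing.

```bash
A='x'; python3 -m creep '[{"translation":[0,-4,0],"angular":[0,0,0],"jaw":0},{"translation":[0,-8,0],"angular":[0,0,0],"jaw":0},{"translation":[0,-12,0],"angular":[0,0,0],"jaw":0},{"translation":[0,-16,0],"angular":[0,0,0],"jaw":0},{"translation":[0,-20,0],"angular":[0,0,0],"jaw":0},{"translation":[0,-24,0],"angular":[0,0,0],"jaw":0},{"translation":[0,-28,0],"angular":[0,0,0],"jaw":0},{"translation":[0,-32,0],"angular":[0,0,0],"jaw":0}]'
python3 -m creep '[{"translation":[0,-4,0],"angular":[0,0,0],"jaw":0},{"translation":[0,-8,0],"angular":[0,0,0],"jaw":0},{"translation":[0,-12,0],"angular":[0,0,0],"jaw":0},{"translation":[0,-16,0],"angular":[0,0,0],"jaw":0},{"translation":[0,-20,0],"angular":[0,0,0],"jaw":0},{"translation":[0,-24,0],"angular":[0,0,0],"jaw":0},{"translation":[0,-28,0],"angular":[0,0,0],"jaw":0},{"translation":[0,-32,0],"angular":[0,0,0],"jaw":0}]'
python3 -m creep '[{"translation":[0,-3,0],"angular":[0,0,0],"jaw":0},{"translation":[0,-6,0],"angular":[0,0,0],"jaw":0},{"translation":[0,-9,0],"angular":[0,0,0],"jaw":0},{"translation":[0,-12,0],"angular":[0,0,0],"jaw":0},{"translation":[0,-15,0],"angular":[0,0,0],"jaw":0},{"translation":[0,-18,0],"angular":[0,0,0],"jaw":0},{"translation":[0,-21,0],"angular":[0,0,0],"jaw":0},{"translation":[0,-24,0],"angular":[0,0,0],"jaw":0}]'
python3 - <<'E'
from h import *
u=np.array([-np.sin(.213),np.cos(.213),0])
o=ctrl.get_obs();print(o['ft_force']@u,(o['ee_pos']-[636.8,24.9,0])@u,(o['ee_pos']-[636.8,24.9,0])@[-u[1],u[0],0])
E
```

```text
t: 9.9
ee_pos: [652.1, -39.2, 46.7]
orientation: [3.124, 0.335, 0.0]
ft_force: [0.1, 0.2, -1.7]
width: 17.9
grasp_force: 30.0
t: 10.9
ee_pos: [645.3, -7.9, 46.7]
orientation: [-3.124, -0.335, 0.0]
ft_force: [-0.0, 0.2, -0.9]
width: 18.2
grasp_force: 30.0
t: 11.9
ee_pos: [640.2, 15.5, 46.7]
orientation: [-3.124, -0.335, 0.0]
ft_force: [0.7, -0.3, -0.6]
width: 17.9
grasp_force: 30.0
-0.443365529267289 -9.916238772270233 -1.2976437104966696
```

```bash
python3 -m creep '[{"translation":[0,-2,0],"angular":[0,0,0],"jaw":0},{"translation":[0,-4,0],"angular":[0,0,0],"jaw":0},{"translation":[0,-6,0],"angular":[0,0,0],"jaw":0},{"translation":[0,-8,0],"angular":[0,0,0],"jaw":0},{"translation":[0,-10,0],"angular":[0,0,0],"jaw":0},{"translation":[0,-12,0],"angular":[0,0,0],"jaw":0},{"translation":[0,-14,0],"angular":[0,0,0],"jaw":0},{"translation":[0,-16,0],"angular":[0,0,0],"jaw":0}]'
python3 -m creep '[{"translation":[0,-1,0],"angular":[0,0,0],"jaw":0},{"translation":[0,-2,0],"angular":[0,0,0],"jaw":0},{"translation":[0,-3,0],"angular":[0,0,0],"jaw":0},{"translation":[0,-4,0],"angular":[0,0,0],"jaw":0},{"translation":[0,-5,0],"angular":[0,0,0],"jaw":0},{"translation":[0,-6,0],"angular":[0,0,0],"jaw":0},{"translation":[0,-7,0],"angular":[0,0,0],"jaw":0},{"translation":[0,-8,0],"angular":[0,0,0],"jaw":0}]'
python3 - <<'E'
from h import *
u=np.array([-np.sin(.213),np.cos(.213),0])
o=ctrl.get_obs();print(o['ft_force']@u,(o['ee_pos']-[636.8,24.9,0])@u,(o['ee_pos']-[636.8,24.9,0])@[-u[1],u[0],0])
save("wrist","w5",scale=1.42)
E
```

```text
t: 12.9
ee_pos: [636.8, 31.1, 46.7]
orientation: [-3.124, -0.335, -0.0]
ft_force: [-0.1, -0.2, -1.1]
width: 17.8
grasp_force: 30.0
t: 13.9
ee_pos: [635.1, 38.9, 46.7]
orientation: [-3.124, -0.335, 0.0]
ft_force: [-0.3, -0.3, -1.6]
width: 17.9
grasp_force: 30.0
-0.21511809127919007 14.054332191869648 -1.2789358666572557
```

View pics/w5.png

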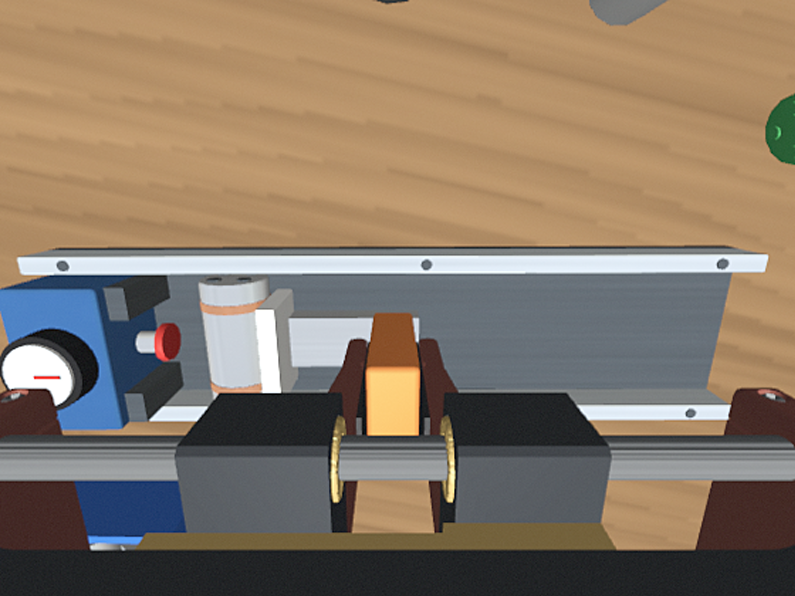

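The roller at (200–270, 277–393) is over the lip, about 10 mm from the red plunger at x≈180, with the dark stops at x≈150–180. I continue slowly, watching the force.

```bash
python3 -m creep '[{"translation":[0,-1,0],"angular":[0,0,0],"jaw":0},{"translation":[0,-2,0],"angular":[0,0,0],"jaw":0},{"translation":[0,-3,0],"angular":[0,0,0],"jaw":0},{"translation":[0,-4,0],"angular":[0,0,0],"jaw":0},{"translation":[0,-5,0],"angular":[0,0,0],"jaw":0},{"translation":[0,-6,0],"angular":[0,0,0],"jaw":0},{"translation":[0,-7,0],"angular":[0,0,0],"jaw":0},{"translation":[0,-8,0],"angular":[0,0,0],"jaw":0}]'
cat > f.py <<'E'
from h import *
u=np.array([-np.sin(.213),np.cos(.213),0])
o=ctrl.get_obs();print("push",-(o['ft_force']@u).round(2),"x",((o['ee_pos']-[636.8,24.9,0])@u).round(2),o['moment'].round(2))
E
python3 f.py
```

```text
t: 14.95
ee_pos: [633.4, 46.6, 46.7]
orientation: [-3.124, -0.335, -0.0]
ft_force: [-0.9, -0.8, -0.9]
width: 17.9
grasp_force: 30.0
push 0.62 x 21.94 [-0.04 -0.02 -0.04]
```

```bash
python3 -m creep '[{"translation":[0,-0.5,0],"angular":[0,0,0],"jaw":0},{"translation":[0,-1,0],"angular":[0,0,0],"jaw":0},{"translation":[0,-1.5,0],"angular":[0,0,0],"jaw":0},{"translation":[0,-2,0],"angular":[0,0,0],"jaw":0},{"translation":[0,-2.5,0],"angular":[0,0,0],"jaw":0},{"translation":[0,-3,0],"angular":[0,0,0],"jaw":0},{"translation":[0,-3.5,0],"angular":[0,0,0],"jaw":0},{"translation":[0,-4,0],"angular":[0,0,0],"jaw":0}]'
python3 f.py
```

```text
t: 15.95
ee_pos: [632.6, 50.5, 46.7]
orientation: [-3.124, -0.335, 0.0]
ft_force: [0.4, -0.2, -1.6]
width: 18.1
grasp_force: 30.0
push 0.3 x 25.91 [-0.02 -0.   -0.01]
```

```bash
python3 -m creep '[{"translation":[0,-0.5,0],"angular":[0,0,0],"jaw":0},{"translation":[0,-1,0],"angular":[0,0,0],"jaw":0},{"translation":[0,-1.5,0],"angular":[0,0,0],"jaw":0},{"translation":[0,-2,0],"angular":[0,0,0],"jaw":0},{"translation":[0,-2.5,0],"angular":[0,0,0],"jaw":0},{"translation":[0,-3,0],"angular":[0,0,0],"jaw":0},{"translation":[0,-3.5,0],"angular":[0,0,0],"jaw":0},{"translation":[0,-4,0],"angular":[0,0,0],"jaw":0}]'
python3 f.py
```

```text
t: 16.95
ee_pos: [631.8, 54.4, 46.7]
orientation: [3.124, 0.335, 0.0]
ft_force: [0.3, 0.8, -1.3]
width: 17.8
grasp_force: 30.0
push -0.76 x 29.89 [0.01 0.03 0.03]
```

```bash
python3 -m creep '[{"translation":[0,-0.5,0],"angular":[0,0,0],"jaw":0},{"translation":[0,-1,0],"angular":[0,0,0],"jaw":0},{"translation":[0,-1.5,0],"angular":[0,0,0],"jaw":0},{"translation":[0,-2,0],"angular":[0,0,0],"jaw":0},{"translation":[0,-2.5,0],"angular":[0,0,0],"jaw":0},{"translation":[0,-3,0],"angular":[0,0,0],"jaw":0},{"translation":[0,-3,0],"angular":[0,0,0],"jaw":0},{"translation":[0,-3,0],"angular":[0,0,0],"jaw":0}]'
python3 f.py
```

```text
t: 17.95
ee_pos: [631.2, 57.2, 46.7]
orientation: [3.124, 0.335, 0.0]
ft_force: [0.7, -2.1, -1.7]
width: 17.8
grasp_force: 30.0
push 2.19 x 32.73 [-0.41 -0.11  0.04]
```

```bash
python3 -m creep '[{"translation":[0,-0.5,0],"angular":[0,0,0],"jaw":0},{"translation":[0,-1,0],"angular":[0,0,0],"jaw":0},{"translation":[0,-1.5,0],"angular":[0,0,0],"jaw":0},{"translation":[0,-2,0],"angular":[0,0,0],"jaw":0},{"translation":[0,-2.5,0],"angular":[0,0,0],"jaw":0},{"translation":[0,-2.5,0],"angular":[0,0,0],"jaw":0},{"translation":[0,-2.5,0],"angular":[0,0,0],"jaw":0},{"translation":[0,-2.5,0],"angular":[0,0,0],"jaw":0}]'
python3 f.py
```

```text
t: 18.95
ee_pos: [630.6, 59.7, 46.7]
orientation: [3.124, 0.335, 0.0]
ft_force: [1.9, -4.4, -0.4]
width: 17.6
grasp_force: 30.0
push 4.66 x 35.29 [-0.97 -0.28 -0.04]
```

```bash
python3 -m creep '[{"translation":[0,-0.2,0],"angular":[0,0,0],"jaw":0},{"translation":[0,-0.4,0],"angular":[0,0,0],"jaw":0},{"translation":[0,-0.6,0],"angular":[0,0,0],"jaw":0},{"translation":[0,-0.8,0],"angular":[0,0,0],"jaw":0},{"translation":[0,-1,0],"angular":[0,0,0],"jaw":0},{"translation":[0,-1,0],"angular":[0,0,0],"jaw":0},{"translation":[0,-1,0],"angular":[0,0,0],"jaw":0},{"translation":[0,-1,0],"angular":[0,0,0],"jaw":0}]'
python3 f.py
```

```text
t: 19.95
ee_pos: [630.5, 60.6, 46.7]
orientation: [3.123, 0.335, 0.0]
ft_force: [1.7, -5.7, -0.0]
width: 17.7
grasp_force: 30.0
push 5.88 x 36.2 [-1.02 -0.23 -0.01]
```

```bash
python3 -m creep '[{"translation":[0,-0.1,0],"angular":[0,0,0],"jaw":0},{"translation":[0,-0.2,0],"angular":[0,0,0],"jaw":0},{"translation":[0,-0.3,0],"angular":[0,0,0],"jaw":0},{"translation":[0,-0.4,0],"angular":[0,0,0],"jaw":0},{"translation":[0,-0.4,0],"angular":[0,0,0],"jaw":0},{"translation":[0,-0.4,0],"angular":[0,0,0],"jaw":0},{"translation":[0,-0.4,0],"angular":[0,0,0],"jaw":0},{"translation":[0,-0.4,0],"angular":[0,0,0],"jaw":0}]'
python3 f.py
```

```text
t: 20.95
ee_pos: [630.4, 60.9, 46.7]
orientation: [3.123, 0.335, 0.0]
ft_force: [1.2, -5.6, -0.6]
width: 18.0
grasp_force: 30.0
push 5.71 x 36.55 [-1.12 -0.3  -0.01]
```

```bash
python3 -m creep '[{"translation":[0,-0.1,0],"angular":[0,0,0],"jaw":0},{"translation":[0,-0.2,0],"angular":[0,0,0],"jaw":0},{"translation":[0,-0.3,0],"angular":[0,0,0],"jaw":0},{"translation":[0,-0.4,0],"angular":[0,0,0],"jaw":0},{"translation":[0,-0.4,0],"angular":[0,0,0],"jaw":0},{"translation":[0,-0.4,0],"angular":[0,0,0],"jaw":0},{"translation":[0,-0.4,0],"angular":[0,0,0],"jaw":0},{"translation":[0,-0.4,0],"angular":[0,0,0],"jaw":0}]'
python3 f.py
```

```text
t: 21.95
ee_pos: [630.3, 61.2, 46.7]
orientation: [3.123, 0.335, 0.0]
ft_force: [1.4, -6.6, -1.0]
width: 17.8
grasp_force: 30.0
push 6.7 x 36.85 [-1.18 -0.23 -0.01]
```

```bash
python3 -m creep '[{"translation":[0,-0.1,0],"angular":[0,0,0],"jaw":0},{"translation":[0,-0.2,0],"angular":[0,0,0],"jaw":0},{"translation":[0,-0.3,0],"angular":[0,0,0],"jaw":0},{"translation":[0,-0.4,0],"angular":[0,0,0],"jaw":0},{"translation":[0,-0.4,0],"angular":[0,0,0],"jaw":0},{"translation":[0,-0.4,0],"angular":[0,0,0],"jaw":0},{"translation":[0,-0.4,0],"angular":[0,0,0],"jaw":0},{"translation":[0,-0.4,0],"angular":[0,0,0],"jaw":0}]'
python3 f.py
```

```text
t: 22.95
ee_pos: [630.3, 61.5, 46.7]
orientation: [3.123, 0.335, 0.0]
ft_force: [0.6, -6.0, -1.6]
width: 17.5
grasp_force: 30.0
push 6.0 x 37.19 [-1.26 -0.29 -0.05]
```

```bash
python3 -m creep '[{"translation":[0,-0.1,0],"angular":[0,0,0],"jaw":0},{"translation":[0,-0.2,0],"angular":[0,0,0],"jaw":0},{"translation":[0,-0.3,0],"angular":[0,0,0],"jaw":0},{"translation":[0,-0.4,0],"angular":[0,0,0],"jaw":0},{"translation":[0,-0.4,0],"angular":[0,0,0],"jaw":0},{"translation":[0,-0.4,0],"angular":[0,0,0],"jaw":0},{"translation":[0,-0.4,0],"angular":[0,0,0],"jaw":0},{"translation":[0,-0.4,0],"angular":[0,0,0],"jaw":0}]'
python3 f.py
```

```text
t: 23.95
ee_pos: [630.2, 61.9, 46.7]
orientation: [3.123, 0.335, 0.0]
ft_force: [2.1, -6.5, -0.4]
width: 17.9
grasp_force: 30.0
push 6.83 x 37.54 [-1.39 -0.28  0.  ]
```

```bash
python3 -m creep '[{"translation":[0,-0.1,0],"angular":[0,0,0],"jaw":0},{"translation":[0,-0.2,0],"angular":[0,0,0],"jaw":0},{"translation":[0,-0.3,0],"angular":[0,0,0],"jaw":0},{"translation":[0,-0.4,0],"angular":[0,0,0],"jaw":0},{"translation":[0,-0.4,0],"angular":[0,0,0],"jaw":0},{"translation":[0,-0.4,0],"angular":[0,0,0],"jaw":0},{"translation":[0,-0.4,0],"angular":[0,0,0],"jaw":0},{"translation":[0,-0.4,0],"angular":[0,0,0],"jaw":0}]'
python3 f.py
```

```text
t: 24.95
ee_pos: [630.1, 62.2, 46.8]
orientation: [3.123, 0.335, 0.0]
ft_force: [1.2, -8.1, -0.1]
width: 17.7
grasp_force: 30.0
push 8.17 x 37.85 [-1.35 -0.25 -0.01]
```

```bash
cat > f.py <<'E'
from h import *
u=np.array([-np.sin(.213),np.cos(.213),0])
F=[];M=[];X=[]
for k in range(6):
    o=ctrl.get_obs();F.append(-o['ft_force']@u);M.append(o['moment']);X.append((o['ee_pos']-[636.8,24.9,0])@u)
    ctrl.get_image("wrist")
print("push",np.mean(F).round(2),np.std(F).round(2),"x",np.mean(X).round(2),np.mean(M,0).round(2),o['t'])
E
python3 -m creep '[{"translation":[0,-0.1,0],"angular":[0,0,0],"jaw":0},{"translation":[0,-0.2,0],"angular":[0,0,0],"jaw":0},{"translation":[0,-0.3,0],"angular":[0,0,0],"jaw":0},{"translation":[0,-0.3,0],"angular":[0,0,0],"jaw":0},{"translation":[0,-0.3,0],"angular":[0,0,0],"jaw":0},{"translation":[0,-0.3,0],"angular":[0,0,0],"jaw":0},{"translation":[0,-0.3,0],"angular":[0,0,0],"jaw":0},{"translation":[0,-0.3,0],"angular":[0,0,0],"jaw":0}]'
python3 f.py
```

```text
t: 25.95
ee_pos: [630.1, 62.4, 46.7]
orientation: [3.123, 0.335, 0.0]
ft_force: [0.9, -7.5, -1.6]
width: 18.2
grasp_force: 30.0
push 7.42 0.54 x 38.11 [-1.43 -0.28 -0.  ] 26.2
```

Run:
```python
from h import *
save("wrist","w6",crop=(0,150,260,310),scale=3)
```

```text
(no output)
```

View pics/w6.png

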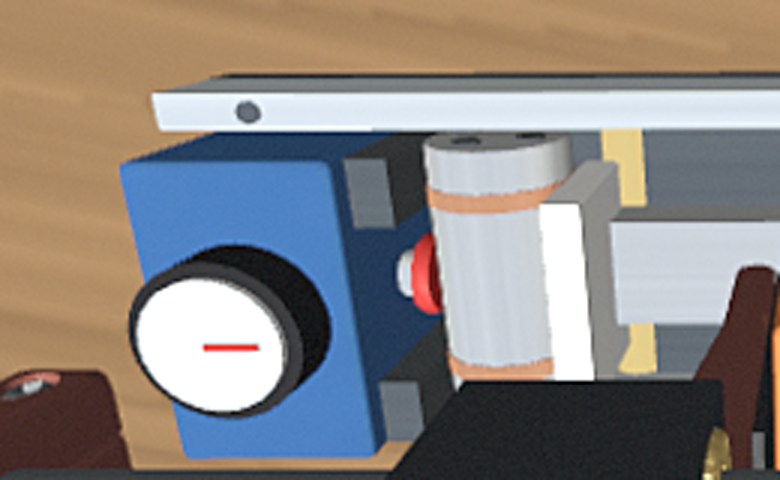

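The roller is on the red plunger at (430,275), about to meet the dark stops. I push on in small steps.

```bash
python3 -m creep '[{"translation":[0,-0.1,0],"angular":[0,0,0],"jaw":0},{"translation":[0,-0.2,0],"angular":[0,0,0],"jaw":0},{"translation":[0,-0.3,0],"angular":[0,0,0],"jaw":0},{"translation":[0,-0.4,0],"angular":[0,0,0],"jaw":0},{"translation":[0,-0.5,0],"angular":[0,0,0],"jaw":0},{"translation":[0,-0.5,0],"angular":[0,0,0],"jaw":0},{"translation":[0,-0.5,0],"angular":[0,0,0],"jaw":0},{"translation":[0,-0.5,0],"angular":[0,0,0],"jaw":0}]'
python3 f.py
```

```text
t: 27.3
ee_pos: [630.1, 62.6, 46.8]
orientation: [3.122, 0.336, 0.001]
ft_force: [1.1, -9.1, 0.8]
width: 18.0
grasp_force: 30.0
push 8.61 0.41 x 38.25 [-1.78 -0.35  0.04] 27.55
```

```bash
python3 -m creep '[{"translation":[0,-0.1,0],"angular":[0,0,0],"jaw":0},{"translation":[0,-0.2,0],"angular":[0,0,0],"jaw":0},{"translation":[0,-0.3,0],"angular":[0,0,0],"jaw":0},{"translation":[0,-0.4,0],"angular":[0,0,0],"jaw":0},{"translation":[0,-0.4,0],"angular":[0,0,0],"jaw":0},{"translation":[0,-0.4,0],"angular":[0,0,0],"jaw":0},{"translation":[0,-0.4,0],"angular":[0,0,0],"jaw":0},{"translation":[0,-0.4,0],"angular":[0,0,0],"jaw":0}]'
python3 f.py
```

```text
t: 28.6
ee_pos: [630.1, 62.6, 46.8]
orientation: [3.122, 0.336, 0.001]
ft_force: [1.9, -10.2, 0.6]
width: 17.9
grasp_force: 30.0
push 10.62 0.37 x 38.3 [-2.08 -0.37  0.03] 28.85
```

```bash
python3 -m creep '[{"translation":[0,-0.1,0],"angular":[0,0,0],"jaw":0},{"translation":[0,-0.2,0],"angular":[0,0,0],"jaw":0},{"translation":[0,-0.3,0],"angular":[0,0,0],"jaw":0},{"translation":[0,-0.3,0],"angular":[0,0,0],"jaw":0},{"translation":[0,-0.3,0],"angular":[0,0,0],"jaw":0},{"translation":[0,-0.3,0],"angular":[0,0,0],"jaw":0},{"translation":[0,-0.3,0],"angular":[0,0,0],"jaw":0},{"translation":[0,-0.3,0],"angular":[0,0,0],"jaw":0}]'
python3 f.py
```

```text
t: 29.9
ee_pos: [630.1, 62.7, 46.9]
orientation: [3.122, 0.336, 0.001]
ft_force: [1.9, -11.5, 0.2]
width: 17.5
grasp_force: 30.0
push 11.97 0.45 x 38.35 [-2.32 -0.41  0.02] 30.15
```

```bash
python3 -m creep '[{"translation":[0,0.4,0],"angular":[0,0,0],"jaw":0},{"translation":[0,0.9,0],"angular":[0,0,0],"jaw":0},{"translation":[0,1.5,0],"angular":[0,0,0],"jaw":0},{"translation":[0,2.1,0],"angular":[0,0,0],"jaw":0},{"translation":[0,2.7,0],"angular":[0,0,0],"jaw":0},{"translation":[0,3.3,0],"angular":[0,0,0],"jaw":0},{"translation":[0,3.9,0],"angular":[0,0,0],"jaw":0},{"translation":[0,4.5,0],"angular":[0,0,0],"jaw":0}]'
python3 -m creep '[{"translation":[0,0.6,0],"angular":[0,0,0],"jaw":0},{"translation":[0,1.2,0],"angular":[0,0,0],"jaw":0},{"translation":[0,1.8,0],"angular":[0,0,0],"jaw":0},{"translation":[0,2.4,0],"angular":[0,0,0],"jaw":0},{"translation":[0,3,0],"angular":[0,0,0],"jaw":0},{"translation":[0,3.6,0],"angular":[0,0,0],"jaw":0},{"translation":[0,4.2,0],"angular":[0,0,0],"jaw":0},{"translation":[0,4.8,0],"angular":[0,0,0],"jaw":0}]'
python3 f.py
python3 -m creep '[{"translation":[0,0.6,0],"angular":[0,0,0],"jaw":0},{"translation":[0,1.2,0],"angular":[0,0,0],"jaw":0},{"translation":[0,2,0],"angular":[0,0,0],"jaw":0},{"translation":[0,3,0],"angular":[0,0,0],"jaw":0},{"translation":[0,4,0],"angular":[0,0,0],"jaw":0},{"translation":[0,6,0],"angular":[0,0,0],"jaw":0},{"translation":[0,8,0],"angular":[0,0,0],"jaw":0},{"translation":[0,10,0],"angular":[0,0,0],"jaw":0}]'
python3 -m creep '[{"translation":[0,3,0],"angular":[0,0,0],"jaw":0},{"translation":[0,7,0],"angular":[0,0,0],"jaw":0},{"translation":[0,12,0],"angular":[0,0,0],"jaw":0},{"translation":[0,17,0],"angular":[0,0,0],"jaw":0},{"translation":[0,22,0],"angular":[0,0,0],"jaw":0},{"translation":[0,26,0],"angular":[0,0,0],"jaw":0},{"translation":[0,29,0],"angular":[0,0,0],"jaw":0},{"translation":[0,30,0],"angular":[0,0,0],"jaw":0}]'
python3 f.py; python3 -c "
from h import *
save('wrist','w7',crop=(0,150,260,310),scale=3)"
```

```text
t: 31.2
ee_pos: [630.4, 59.9, 46.6]
orientation: [-3.123, -0.335, 0.001]
ft_force: [0.1, -0.6, -1.4]
width: 18.0
grasp_force: 30.0
t: 32.2
ee_pos: [631.6, 55.0, 46.7]
orientation: [-3.124, -0.335, 0.0]
ft_force: [-0.3, -0.3, -1.1]
width: 17.9
grasp_force: 30.0
push -0.08 0.37 x 30.55 [-0.01  0.01 -0.  ] 32.45
t: 33.5
ee_pos: [633.7, 45.1, 46.7]
orientation: [3.124, 0.335, -0.0]
ft_force: [-0.8, -0.0, -1.7]
width: 18.1
grasp_force: 30.0
t: 34.5
ee_pos: [640.1, 15.8, 46.7]
orientation: [3.124, 0.335, 0.0]
ft_force: [-0.1, 0.4, -2.2]
width: 18.0
grasp_force: 30.0
push 0.01 0.57 x -9.45 [0.01 0.   0.01] 34.75
```

View pics/w7.png

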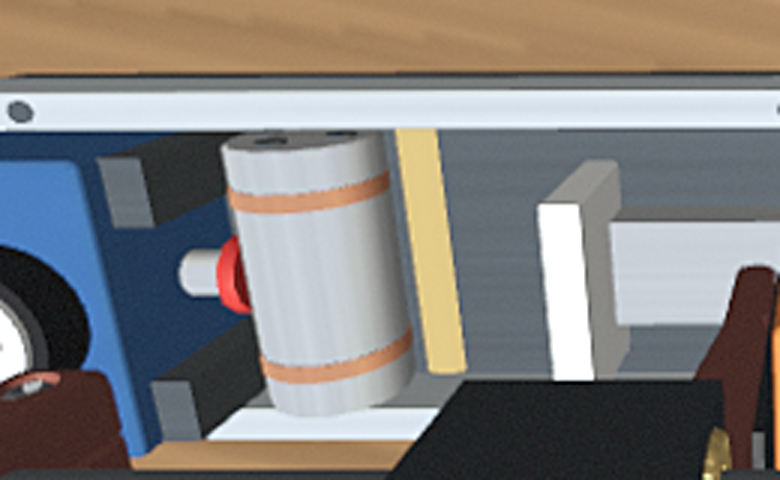

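The roller rests at (225–410, 135–410), between the brass lip at x≈430 and the extended red plunger at x≈235. The paddle is clear of it, so I lift it and take it back.

```bash
python3 -m creep '[{"translation":[0,0,-10],"angular":[0,0,0],"jaw":0},{"translation":[0,0,-30],"angular":[0,0,0],"jaw":0},{"translation":[0,0,-50],"angular":[0,0,0],"jaw":0},{"translation":[0,0,-64],"angular":[0,0,0],"jaw":0},{"translation":[0,0,-68],"angular":[0,0,0],"jaw":0},{"translation":[0,0,-68],"angular":[0,0,0],"jaw":0},{"translation":[0,0,-68],"angular":[0,0,0],"jaw":0},{"translation":[0,0,-68],"angular":[0,0,0],"jaw":0}]'
python3 -c "
from h import *
go([471,-192.3,39.5],1.825)"
```

```text
t: 35.85
ee_pos: [639.6, 16.0, 113.9]
orientation: [-3.124, -0.335, 0.002]
ft_force: [0.0, -1.3, -1.8]
width: 18.1
grasp_force: 30.0
at [639.6  16.  113.9] shift [-208.9  167.8   74.6] turn [-0.     0.001 -0.04 ] t 35.85 F [ 0.  -1.3 -1.8] w 18.1 q6 1.36
```

```bash
python3 -m creep '[{"translation":[-15,12,0],"angular":[0,0,-0.003],"jaw":0},{"translation":[-50,40,0],"angular":[0,0,-0.01],"jaw":0},{"translation":[-92,74,0],"angular":[0,0,-0.018],"jaw":0},{"translation":[-134,108,0],"angular":[0,0,-0.026],"jaw":0},{"translation":[-172,138,0],"angular":[0,0,-0.034],"jaw":0},{"translation":[-198,159,0],"angular":[0,0,-0.04],"jaw":0},{"translation":[-209,168,0],"angular":[0,0,-0.04],"jaw":0},{"translation":[-209,168,0],"angular":[0,0,-0.04],"jaw":0}]'
python3 -m creep '[{"translation":[0,0,0],"angular":[0,0,0],"jaw":0},{"translation":[0,0,10],"angular":[0,0,0],"jaw":0},{"translation":[0,0,25],"angular":[0,0,0],"jaw":0},{"translation":[0,0,40],"angular":[0,0,0],"jaw":0},{"translation":[0,0,52],"angular":[0,0,0],"jaw":0},{"translation":[0,0,60],"angular":[0,0,0],"jaw":0},{"translation":[0,0,62],"angular":[0,0,0],"jaw":0},{"translation":[0,0,62],"angular":[0,0,0],"jaw":0}]'
python3 -c "
from h import *
go([471,-192.3,39.5],1.825)"
```

```text
t: 36.85
ee_pos: [470.9, -193.1, 114.7]
orientation: [-3.117, -0.395, -0.0]
ft_force: [0.8, -0.0, -1.2]
width: 17.8
grasp_force: 30.0
t: 37.85
ee_pos: [471.6, -192.7, 52.7]
orientation: [3.116, 0.397, 0.0]
ft_force: [-0.3, 0.1, -1.7]
width: 17.9
grasp_force: 30.0
at [ 471.6 -192.7   52.7] shift [-0.5 -0.5 13.2] turn [ 0.    -0.    -0.001] t 37.85 F [-0.3  0.1 -1.7] w 17.9 q6 0.91
```

```bash
python3 -m creep '[{"translation":[0,0,3],"angular":[0,0,0],"jaw":0},{"translation":[0,0,6],"angular":[0,0,0],"jaw":0},{"translation":[0,0,9],"angular":[0,0,0],"jaw":0},{"translation":[0,0,11],"angular":[0,0,0],"jaw":0},{"translation":[0,0,12],"angular":[0,0,0],"jaw":0},{"translation":[0,0,13],"angular":[0,0,0],"jaw":0},{"translation":[0,0,13],"angular":[0,0,0],"jaw":0},{"translation":[0,0,13],"angular":[0,0,0],"jaw":0}]'
```

```text
t: 38.85
ee_pos: [471.5, -192.6, 39.7]
orientation: [3.116, 0.398, 0.0]
ft_force: [0.0, -0.1, -0.5]
width: 17.6
grasp_force: 30.0
```

```bash
python3 -m creep '[{"translation":[0,0,0.3],"angular":[0,0,0],"jaw":0},{"translation":[0,0,0.6],"angular":[0,0,0],"jaw":0},{"translation":[0,0,0.6],"angular":[0,0,0],"jaw":0.1},{"translation":[0,0,0.6],"angular":[0,0,0],"jaw":0.25},{"translation":[0,0,0.6],"angular":[0,0,0],"jaw":0.4},{"translation":[0,0,0.6],"angular":[0,0,0],"jaw":0.5},{"translation":[0,0,0.6],"angular":[0,0,0],"jaw":0.5},{"translation":[0,0,0.6],"angular":[0,0,0],"jaw":0.5}]'
```

```text
t: 39.85
ee_pos: [471.5, -192.6, 39.1]
orientation: [-3.116, -0.398, 0.0]
ft_force: [0.4, -0.6, -0.5]
width: 44.0
grasp_force: 0.0
```

```bash
python3 -m creep '[{"translation":[0,0,-5],"angular":[0,0,0],"jaw":0.5},{"translation":[0,0,-15],"angular":[0,0,0],"jaw":0.5},{"translation":[0,0,-40],"angular":[0,0,0],"jaw":0.5},{"translation":[0,0,-75],"angular":[0,0,0],"jaw":0.5},{"translation":[0,0,-110],"angular":[0,0,0],"jaw":0.5},{"translation":[0,0,-145],"angular":[0,0,0],"jaw":0.5},{"translation":[0,0,-158],"angular":[0,0,0],"jaw":0.5},{"translation":[0,0,-160],"angular":[0,0,0],"jaw":0.5}]'
python3 -c "
from h import *
w=save('wrist','w8');t=save('top','top8')
a=cv2.resize(w[100:240,150:350],(400,280));b=cv2.resize(t[160:260,190:370],(504,280))
cv2.imwrite('pics/end.png',cv2.resize(np.hstack([a,b]),(800,248))[:,:,::-1])"
```

```text
t: 40.85
ee_pos: [471.7, -192.6, 199.7]
orientation: [3.116, 0.397, 0.002]
ft_force: [-0.7, -0.3, 0.4]
width: 43.6
grasp_force: 0.0
```

View pics/end.png

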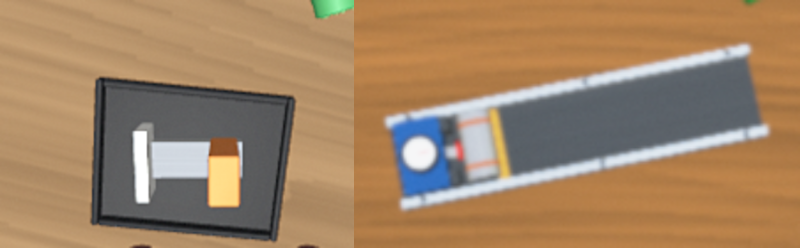

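The paddle stands upright in the tray at (135–242, 125–208). The roller lies in the nest at (478,143), between the lip and the extended plunger. I hand the job in.

```bash
python3 -c "
from workcell import ctrl
print(ctrl.close_job())"
```

```text
the job is handed in; nothing more can be done
None
```

I handed the job in at about 41 s, without a verdict shown: the roller was held on the stops with about 12 N and now lies in the nest, plunger out, and the paddle stands released in its tray.

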